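Slide the locked chamber carriage home into the reader

ROBOT

A 6-joint arm with a two-finger parallel gripper is mounted at the origin on the work surface; the furniture and walls round the work are solid. World frame = base frame: x ahead of the robot, y to its left, z up, the work surface at z = 0. Lengths are in mm, angles in rad, forces in N, time in s.
With the tool pointing down it reaches from about 300 to 875 mm from the base axis. Payload 4.2 kg.
Tool frame: the origin (TCP) lies on the centre line of the jaws, within the pads' length; the fingertips stand 8 mm ahead of it and the grasp point (between the pads) lies 11 mm behind it (manip.tips_ahead is the distance from the TCP to the fingertips, in mm); z points along the fingers, y is the line along which they close (so a half turn about z gives the same grasp; the last joint's range is limited). The gripper opens to 85 mm and grips with 20 to 120 N. Pads are 22 mm wide; open, the fingers measure 114 mm over their backs; the gripper's body (76 mm by 85 mm) begins 54 mm behind the grasp point. The pads swing forward as they close: fully open they stand 13 mm farther back than shut.
Start: joints at [1.143, 0.32, 1.565, -0, 1.257, -0.02], TCP at [228.043, 527.861, 239.338] pointing down, gripper open.
Joint ranges: [-3.11, 3.11], [-0.84, 2.01], [0.21, 2.61], [-1.34, 4.49], [0.05, 2.63], [-2.56, 2.56]. Speed limits (rad/s): [2.57, 2.57, 3.14, 3.14, 3.14, 3.14].

INTERFACE

Orientations are given as a unit quaternion [w, x, y, z].
In Python, from plant import status, snapshot, get_calibration, manip gives the robot as it stands.
- The arm moves only by the tool arm_command, never from a script. Its arguments are lists of equal length, an entry for each row: "claw": the finger opening in mm, from 0 to 85.4; "dp": the shift along the tool's x, y, z in units of 20 cm (1.0 is 20 cm), a list of three; "rot": the turn, a rotation vector about the tool's x, y, z in units of 1.5 rad (1.0 is 1.5 rad), a list of three. In form: {"claw": [claw, ...], "dp": [[tx, ty, tz], ...], "rot": [[wx, wy, wz], ...]}. A call has 1 to 12 rows; each row is the pose to reach, as a shift and turn from the pose commanded when the call began, along the tool's axes at that moment; what a row does not reach only later rows make up. A row lasts 1/10 s, in which the tool goes at most 50 mm and 8.59 degrees, less where a joint would pass 70% of its speed; a pose out of reach is approached as far as the arm can. A call with a number of a shift or a turn outside -1 to 1 is refused whole. A call with a gripper value outside its range is refused whole. The fingers move at their own pace and stop on an object; "squeeze" is the grip in N (left out, the last holds). Time passes only in rows, so rows that repeat a pose let the fingers close. It gives the time, the measured TCP pose, the force, the opening and the grip force at its end, in the units of the state.
- status.read_state(): the state, without advancing time (a new reading comes with each control period).
- snapshot(name): name is "side" or "top" or "wrist"; returns the picture (480x640x3 uint8, blue, green, red); there is no depth.
- get_calibration(name): a dict with "fx", "fy", "cx", "cy" (pixels), "dist" ([k1, k2, p1, p2, k3] as OpenCV has them; the pictures are not rectified), "R" (3x3) and "t" (3): a world point X has camera coordinates R X + t. Camera axes: x right, y down, z forward; pixel columns grow to the right and rows downward; lengths in mm; the calibration is good to about 2 mm. A picture is of the moment at which its call begins: read the wrist's pose just before it. get_calibration takes no time and is no camera call; for the wrist camera it gives the pose at the moment of the call.
- manip.finish_job(): hands the job in; it is judged then, once.
The state is a dict: "time_s": time; "joint_pos": joint angles; "joint_velocities": joint speeds; "tau": joint torques, N m; "tool_pos": TCP position; "tool_rot": TCP orientation; "force": force on the tool from outside, world axes, zero at the start; "moment": the same for the moment, N m; "gripper_width": opening from 0.0 (shut) to 1.0 (fully open); "finger_force": force on a finger pad.
Only numpy, scipy, OpenCV 4.12 (cv2) and the standard library are available. Lean on these libraries where they do the work, as an engineer would, in place of code of your own. Each camera call takes 0.05 s, during which the arm holds its last target. There are 200 camera calls.

TASK

Press down the round locking button on top of the reader's carriage and, keeping it held down, gently push the carriage along its rods all the way to its end stop, so that the counting chamber is inside the white reader head. Then let the button spring up again, so that the carriage stays locked there, and move clear. Only press and push: do not grip or lift anything, and leave the things standing around it where they are.

Things in the scene. Friction and masses are not known exactly. Their poses are not given: they have to be found in the camera images.
- station: Chamber reader, fixed: grey base plate 328 x 92 x 12 mm, two steel rods along it; at its +x end a low white reader head (102 long, 94 wide, 62 mm high, the highest part; front face at x = +66 mm) with a slot. Origin on the bench, on the long centre line, 160 mm from the -x end. x points along the rods towards the head, the way the carriage must go; z up.
- carriage (a joint): Travel of the aluminium carriage along the station's x, in m. 0.120 is the end stop; it starts between 0 and 0.04. Unlocked it slides with about 1 to 3 N; locked it has about 3 mm of play and then holds fast; it locks every 9 mm and at the end stop. Deck 80 mm wide, 34 mm above the bench, ending 28 mm behind the button's axis. Ahead of the deck: the step, then a black tray with the clipped-on glass counting chamber.
- step_face (a point): Middle of the upper edge of the carriage's upright step, 56 mm above the bench, 24 mm ahead of the button's axis (towards the head). The step is 80 mm wide and 20 mm long, and rises 22 mm above the deck; its face looks back at the button, so a finger on the button can push against it. Axes as the station's.
- lock_button (a joint): How far the locking button is pressed, in m: 0 = up (carriage locked), 0.006 = fully down. Sprung: begins to move at about 2 N, fully down at about 4 N, rises by itself when let go. The carriage is free only from 0.002 on (its catch then drops clear of a hidden rack): press at least 0.004 deep and keep it there.
- button_top (a point): Centre of the top of the locking button: a plain round black cap, 30 mm diameter, standing 10 mm above the carriage deck, 44 mm above the bench when up; moves with carriage and cap. Axes as the station's. It lies on the long centre line at station x = -0.105 m + carriage joint.
- specimen_jar: Bystander beside the station, loose, to be left alone: white specimen jar with a screw lid, 53 mm wide, 62 high; origin at the centre of its underside.
- lab_timer: Bystander beside the station, loose, to be left alone: white lab timer on a wedge, 66 x 64 x 28 mm; origin at the centre of its underside.
- petri_0: Bystander beside the station, loose, to be left alone: shallow round petri dish, 55 mm wide, 14 high; origin at the centre of its underside.
- stain_dropper: Bystander beside the station, loose, to be left alone: small white bottle with a cap, 31 mm wide, 56 high; origin at the centre of its underside.
- oil_dropper: Bystander beside the station, loose, to be left alone: brown dropper bottle with a black bulb, 29 mm wide, 68 high; origin at the centre of its underside.
- beaker: Bystander beside the station, loose, to be left alone: small empty beaker, 50 mm wide, 60 high; origin at the centre of its underside.
- microscope_a: Tall white microscope, fixed, standing left of the work: from its origin (on the bench) it reaches 0.10 m either way in x, 0.19 m to the left and 0.17 m to the right, and 0.375 m up. Go round or over it. A green cell counter, 0.10 m high at most, lies right of it, between the robot and the station, up to x = 0.455 m.

How it is judged (in metres and radians):
On the way, in this order (a step that is already met when the one before it is completed fails the run):
1. the locking button is pressed down while the carriage is still far from its end stop (value of joint lock_button above 0.0025 m and value of joint carriage below 0.08 m), for 0.05 s.
2. the carriage reaches its end stop with the button still held down (value of joint lock_button above 0.002 m and value of joint carriage above 0.117 m), for 0.05 s.
At the end, for the whole second after the job is handed in: The carriage stands at its end stop (within 3 mm), at rest, and the locking button is up again (less than 1 mm down) (value of joint carriage above 0.117 m and value of joint lock_button below 0.001 m and velocity of joint carriage between -0.005 and 0.005 m/s); the robot touches nothing.
It fails at once if the carriage or the station was pushed with brute force (over 60 N) (contact force between any of the arm, the fingers and station above 60 N).
It fails at once if a bystander was lifted or moved by more than 15 mm (distance of any of specimen_jar, lab_timer, petri_0, stain_dropper, oil_dropper, beaker from where it was at the start of the episode above 0.015 m).
It also fails if it takes over 40 s, if anything falls off the work surface, if the arm or the gripper's body presses on something with over 40 N, if the wrist force passes 120 N, or if a joint passes its speed limit or range.

## Working session

There is one attempt and no reset: what is moved stays moved. The work goes in short steps, Python scripts to look and compute and a tool call to move; the robot and the scene stay as the last step left them, time stands still between calls to the robot, and variables do not carry over. Pictures are saved under pics/ and viewed, at most 10 in all, crops included, and the job is handed in when it is done.

Besides the shell and the picture viewer there is one more tool, called after "Emit:" by a JSON object that holds its "method" and its "body". arm_command: Moves the arm, as the interface text tells. Its arguments: {"type":"object","properties":{"claw":{"type":"array","items":{"type":"number"}},"dp":{"type":"array","items":{"type":"array","items":{"type":"number","minimum":-1,"maximum":1}}},"rot":{"type":"array","items":{"type":"array","items":{"type":"number","minimum":-1,"maximum":1}}},"squeeze":{"type":"number"}},"required":["claw","dp","rot"]}

```bash
mkdir -p pics; ls
python3 - <<'E'
from plant import status,snapshot,get_calibration,manip
import cv2,numpy as np
s=status.read_state();print(s)
a=snapshot("top");b=snapshot("side")
cv2.imwrite("pics/top.png",a);cv2.imwrite("pics/side.png",b)
for n in("top","side"):
  c=get_calibration(n);print(n,{k:np.round(v,3).tolist() for k,v in c.items()})
E
```

```text
pics
{'time_s': 0.0, 'joint_pos': array([ 1.14299974e+00,  3.20270147e-01,  1.56566186e+00,  2.23705354e-05,
        1.25739404e+00, -2.00323812e-02]), 'joint_velocities': array([-0.00152966, -0.00018578,  0.00118523, -0.00106091, -0.00041407,
        0.00058342]), 'tau': array([-1.15295621e-03, -4.15519345e+01, -2.34166038e+01, -1.03656414e-04,
        7.97002082e-03,  3.48711268e-06]), 'tool_pos': array([227.84167668, 527.43572891, 238.50140542]), 'tool_rot': array([-2.02819355e-04,  2.02475855e-01,  9.79286872e-01, -8.42694402e-04]), 'force': array([ 0.41339601,  0.03860228, -0.31444458]), 'moment': array([0.02253471, 0.01478778, 0.02467851]), 'finger_force': 0.0, 'gripper_width': 0.9995409283887497}
top {'fx': 491.804, 'fy': 491.804, 'cx': 328.303, 'cy': 240.991, 'dist': [-0.11, 0.0, 0.0, 0.0, 0.0], 'R': [[0.026, -1.0, 0.006], [-0.987, -0.026, -0.158], [0.158, -0.002, -0.987]], 't': [-80.527, 552.915, 1038.945]}
side {'fx': 592.172, 'fy': 592.172, 'cx': 326.009, 'cy': 244.066, 'dist': [-0.02, 0.0, 0.0, 0.0, 0.0], 'R': [[-0.994, -0.108, -0.005], [-0.069, 0.669, -0.74], [0.083, -0.735, -0.673]], 't': [535.476, 134.895, 1072.955]}
```

View pics/top.png

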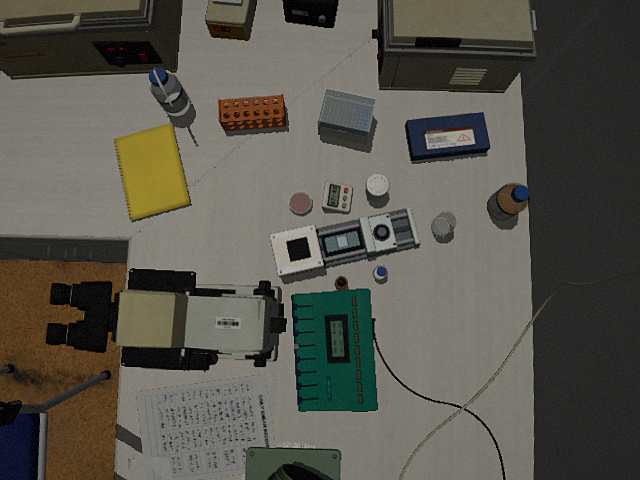

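View pics/side.png

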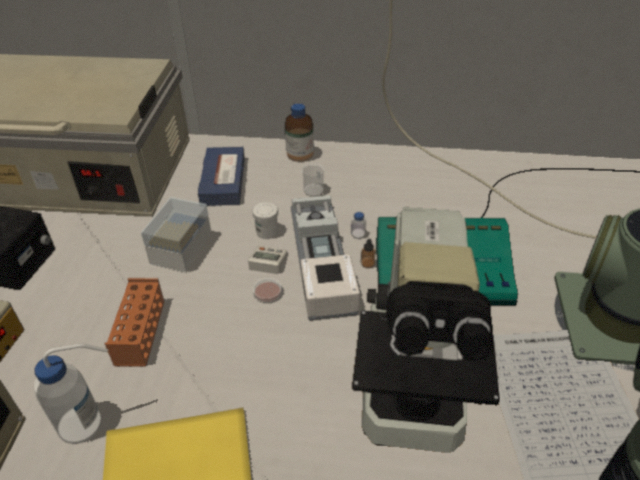

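The top view shows the station at about (270–420, 205–280), with its head at the left (298, 248) and the button at (381, 232). The arm is out of view. The side view shows the button near (316, 215). I'll measure both.

```bash
cat > h.py <<'E'
import numpy as np,cv2
from plant import get_calibration
def ray(n,p):
    c=get_calibration(n);K=np.array([[c['fx'],0,c['cx']],[0,c['fy'],c['cy']],[0,0,1.]])
    u=cv2.undistortPoints(np.array([[p]],float),K,np.array(c['dist'],float))[0,0]
    R=np.array(c['R']);return -R.T@np.array(c['t']),R.T@np.array([u[0],u[1],1])
def onz(n,p,z):
    o,d=ray(n,p);return o+d*(z-o[2])/d[2]
def tri(p,q):
    o,d=ray('top',p);a,b=ray('side',q)
    s=np.linalg.lstsq(np.c_[d,-b],a-o,rcond=None)[0]
    x,y=o+d*s[0],a+b*s[1];return (x+y)/2,np.linalg.norm(x-y)
E
python3 - <<'E'
import cv2
a=cv2.imread("pics/top.png")[200:285,262:428];b=cv2.imread("pics/side.png")[190:325,280:370]
import numpy as np
A=cv2.resize(a,None,fx=4.5,fy=4.5,interpolation=cv2.INTER_CUBIC);B=cv2.resize(b,None,fx=4.4,fy=4.4,interpolation=cv2.INTER_CUBIC)
cv2.imwrite("pics/topc.png",A);cv2.imwrite("pics/sidec.png",B)
E
```

```text
(no output)
```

View pics/topc.png

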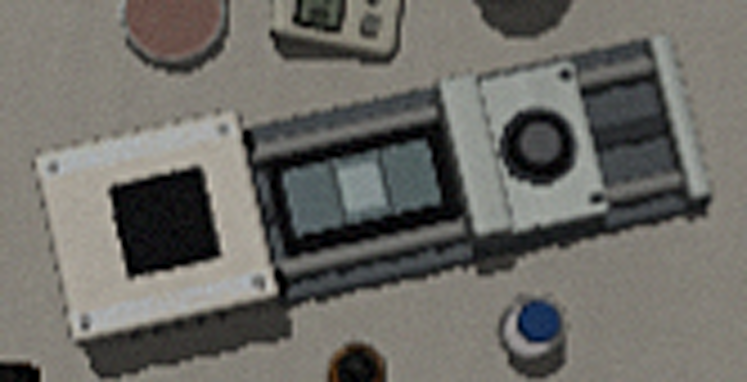

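View pics/sidec.png

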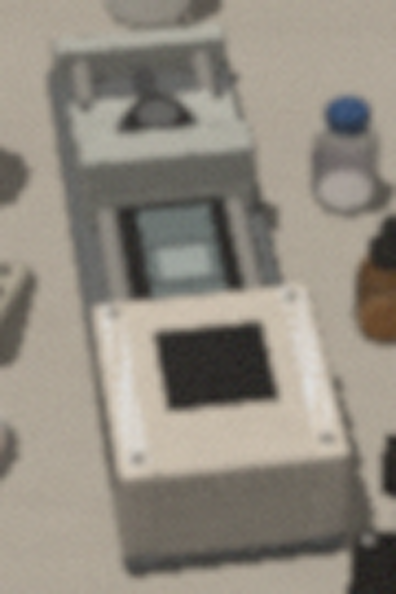

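Run:
```python
from h import *
T=lambda u,v:(262+(u+.5)/4.5-.5,200+(v+.5)/4.5-.5)
S=lambda u,v:(280+(u+.5)/4.4-.5,190+(v+.5)/4.4-.5)
tc=[(38,158),(235,112),(278,293),(78,342)]  # far-left, far-right(front), near front, near back
sc=[(122,475),(93,305),(305,288),(350,455)]
P=np.array([onz('top',T(*p),62) for p in tc]);Q=np.array([onz('side',S(*p),62) for p in sc])
for p,q,t,s in zip(P,Q,tc,sc):print(p.round(1),q.round(1),tri(T(*t),S(*s))[0].round(1))
for X in(P,Q):
  print('sizes',[np.linalg.norm(X[i]-X[(i+1)%4]).round(1) for i in range(4)])
  d=(X[0]+X[3]-X[1]-X[2])/2;print('yaw',np.degrees(np.arctan2(d[1],d[0])),'centre',X.mean(0).round(1))
# button
b=onz('top',T(540,145),44);print('button',b)
yaw=[np.arctan2(*((X[0]+X[3]-X[1]-X[2])/2)[[1,0]]) for X in(P,Q)]
y=np.mean(yaw);x=np.array([np.cos(y),np.sin(y)]);n=np.array([-x[1],x[0]])
f=(P[1]+P[2]+Q[1]+Q[2])[:2]/4
r=b[:2]-f;print('button rel front face',r@x,r@n)
# rear edge of base end plate, step top edge (z56)
for nm,p,z in(('step edge a',(481,78),56),('step edge b',(513,230),56),('deck rear a',(575,65),34),('deck rear b',(607,212),34)):
  w=onz('top',T(*p),z);r=w[:2]-f;print(nm,w.round(1),(r@x).round(1),(r@n).round(1))
for u,v,z,nm in((538,320,56,'stain'),(356,365,68,'oil'),(175,20,14,'petri')):
  w=onz('top',T(u,v),z);r=w[:2]-f;print(nm,w.round(0),(r@x).round(),(r@n).round())
for nm,p,z in (('jar',(377,185),62),('beaker',(446,222),60)):
  w=onz('top',p,z);r=w[:2]-f;print(nm,w.round(0),(r@x).round(),(r@n).round())
for p,z in(((284,324),100),((283,288),100),((275,360),60),((180,290),300)):print('micro',p,onz('top',p,z).round())
```

```text
[562.4  60.9  62. ] [564.   64.3  62. ] [563.8  61.3  58.5]
[587.5 -33.5  62. ] [589.  -30.9  62. ] [588.8 -33.5  59.4]
[500.1 -56.8  62. ] [500.6 -50.6  62. ] [500.8 -56.7  56.2]
[474.   37.9  62. ] [475.   44.2  62. ] [474.9  38.5  55.8]
sizes [np.float64(97.7), np.float64(90.5), np.float64(98.1), np.float64(91.3)]
yaw 105.13979062406614 centre [531.    2.1  62. ]
sizes [np.float64(98.5), np.float64(90.6), np.float64(98.2), np.float64(91.2)]
yaw 104.88870823327719 centre [532.2   6.8  62. ]
button [ 578.5536922  -183.47893707   44.        ]
button rel front face -144.60496380070512 3.3135001532666877
step edge a [ 608.8 -153.    56. ] -123.0 -33.8
step edge b [ 534.3 -169.4   56. ] -119.5 42.4
deck rear a [ 621.5 -201.8   34. ] -173.5 -33.4
deck rear b [ 547.6 -218.1   34. ] -170.1 42.2
stain [ 491. -182.   56.] -120.0 88.0
oil [466. -95.  68.] -30.0 89.0
petri [644.  -0.  14.] 16.0 -107.0
jar [ 680. -171.   62.] -158.0 -98.0
beaker [ 602. -324.   60.] -286.0 17.0
micro (284, 324) [372.  20. 100.]
micro (283, 288) [445.  25. 100.]
micro (275, 360) [296.  40.  60.]
micro (180, 290) [425. 179. 300.]
```

Emit:
{"method": "arm_command", "body": {"claw": [0,0,0,0,0,0,0,0], "dp": [[0,0,-0.25],[0,0,-0.5],[0,0,-0.75],[0,0,-1],[0,0,-1],[0,0,-1],[0,0,-1],[0,0,-1]], "rot": [[0,0,0.1],[0,0,0.2],[0,0,0.3],[0,0,0.4],[0,0,0.5],[0,0,0.607],[0,0,0.607],[0,0,0.607]]}}

```text
time_s: 0.9
tool_pos: [228.0, 527.7, 438.7]
tool_rot: [0.0, 0.611, 0.791, -0.001]
force: [1.2, -1.1, -0.3]
gripper_width: 0.001
finger_force: 0.0
```

Run:
```python
from plant import status,manip
from scipy.spatial.transform import Rotation as R
s=status.read_state();q=s['tool_rot'];M=R.from_quat([*q[1:],q[0]]).as_matrix()
print(manip.tips_ahead,s['joint_pos'],s['tool_pos'],s['force']);print(M.round(4))
```

```text
8.0 [ 1.14299326e+00  2.72358477e-01  1.14536287e+00 -2.54412644e-06
  1.72521072e+00  8.87737374e-01] [227.9841096  527.72134722 438.66396018] [ 1.20350893 -1.0574897  -0.25073717]
[[-2.525e-01  9.676e-01 -6.000e-04]
 [ 9.676e-01  2.525e-01 -1.200e-03]
 [-1.000e-03 -8.000e-04 -1.000e+00]]
```

Emit:
{"method": "arm_command", "body": {"claw": [0,0,0,0,0,0], "dp": [[0,0,-0.2],[-0.2,0.05,-0.2],[-0.4,0.1,-0.2],[-0.6,0.15,-0.2],[-0.8,0.2,-0.2],[-0.96,0.2,-0.2]], "rot": [[0,0,0],[0,0,0],[0,0,0],[0,0,0],[0,0,0],[0,0,0]]}}

```text
time_s: 1.5
tool_pos: [315.7, 350.1, 478.7]
tool_rot: [0.0, 0.612, 0.791, -0.001]
force: [0.1, -0.3, 0.2]
gripper_width: 0.001
finger_force: 0.0
```

Emit:
{"method": "arm_command", "body": {"claw": [0,0,0,0,0], "dp": [[-0.2,0.05,0],[-0.4,0.1,0],[-0.6,0.15,0],[-0.8,0.2,0],[-0.96,0.2,0]], "rot": [[0,0,0],[0,0,0],[0,0,0],[0,0,0],[0,0,0]]}}

```text
time_s: 2.0
tool_pos: [402.4, 174.1, 478.5]
tool_rot: [-0.0, 0.612, 0.791, -0.001]
force: [-0.4, 0.1, -1.0]
gripper_width: 0.0
finger_force: 0.0
```

Emit:
{"method": "arm_command", "body": {"claw": [0,0,0,0,0], "dp": [[-0.2,0.05,0],[-0.4,0.1,0],[-0.6,0.15,0],[-0.8,0.2,0],[-0.96,0.2,0]], "rot": [[0,0,0],[0,0,0],[0,0,0],[0,0,0],[0,0,0]]}}

```text
time_s: 2.5
tool_pos: [489.3, -1.9, 478.1]
tool_rot: [-0.001, 0.612, 0.791, -0.001]
force: [1.1, -0.1, 0.3]
gripper_width: -0.002
finger_force: 0.0
```

Emit:
{"method": "arm_command", "body": {"claw": [0,0,0,0,0,0,0], "dp": [[-0.2,0.05,0],[-0.4,0.1,0],[-0.6,0.15,0],[-0.8,0.2,0],[-0.96,0.2,0],[-0.96,0.2,0],[-0.96,0.2,0]], "rot": [[0,0,0],[0,0,0],[0,0,0],[0,0,0],[0,0,0],[0,0,0],[0,0,0]]}}

```text
time_s: 3.2
tool_pos: [574.9, -176.2, 478.3]
tool_rot: [-0.001, 0.612, 0.791, -0.0]
force: [1.1, -0.2, 0.3]
gripper_width: -0.001
finger_force: 0.0
```

Emit:
{"method": "arm_command", "body": {"claw": [0,0,0,0,0,0], "dp": [[0,0,0.25],[0,0,0.5],[0,0,0.75],[0,0,1],[0,0,1],[0,0,1]], "rot": [[0,0,0],[0,0,0],[0,0,0],[0,0,0],[0,0,0],[0,0,0]]}}

```text
time_s: 3.8
tool_pos: [575.2, -174.9, 280.8]
tool_rot: [0.0, 0.612, 0.791, 0.0]
force: [0.1, -0.5, 1.5]
gripper_width: -0.002
finger_force: 0.0
```

Run:
```python
from plant import status,snapshot,get_calibration
import cv2,numpy as np,json
print(status.read_state()['tool_pos']);c=get_calibration("wrist")
json.dump({k:np.array(v).tolist() for k,v in c.items()},open('w.json','w'))
cv2.imwrite("pics/w1.png",snapshot("wrist"))
```

```text
[ 575.21783901 -174.90606468  280.80689561]
```

View pics/w1.png

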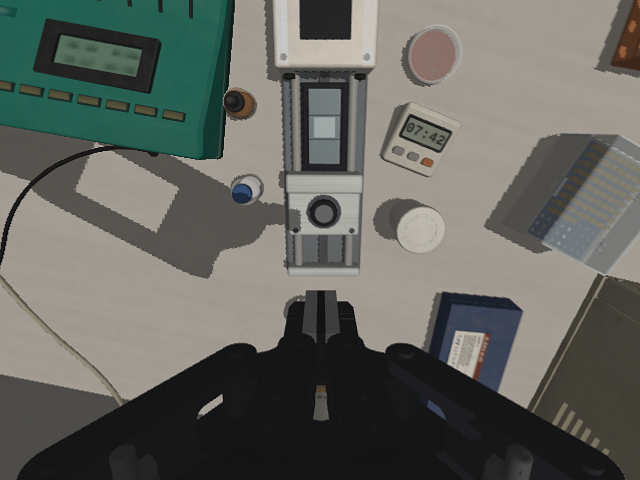

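The wrist view shows the button at (323, 211), the step's rear edge at row 193 (columns 286–362) and the head's front edge at row 68 (columns 274–377). The path is clear.

Run:
```python
import json,cv2,numpy as np,h
c=json.load(open('w.json'));h.get_calibration=lambda n:c
im=cv2.imread('pics/w1.png',0)[190:236,300:348]
m=(cv2.GaussianBlur(im,(3,3),0)<75).astype(np.uint8)
k=max(cv2.findContours(m,cv2.RETR_EXTERNAL,cv2.CHAIN_APPROX_NONE)[0],key=cv2.contourArea)
(u,v),r=cv2.minEnclosingCircle(k);print(u+300,v+190,r)
b=h.onz('w',(u+300,v+190),42);print('button',b)
print('diam',np.linalg.norm(h.onz('w',(u+300+r,v+190),42)-h.onz('w',(u+300-r,v+190),42)))
L=[h.onz('w',p,56) for p in((287,193.5),(362,192.5))];print('step',L,np.linalg.norm(L[0]-L[1]))
F=[h.onz('w',p,62) for p in((274,68),(377,73))];print('front',F,np.linalg.norm(F[0]-F[1]))
mF=(F[0]+F[1])/2;mS=(L[0]+L[1])/2
for a in(mF,mS):
  d=(a-b)[:2];print(np.linalg.norm(d),np.degrees(np.arctan2(d[1],d[0])))
```

```text
323.1666660308838 211.5 16.029586791992188
button [ 581.43356327 -181.76915606   42.        ]
diam 35.29436114571683
step [array([ 539.13764083, -169.57335544,   56.        ]), array([ 614.53337303, -148.92412939,   56.        ])] 78.17229030049828
front [array([501.90349245, -57.82623997,  62.        ]), array([595.09976628, -37.94086976,  62.        ])] 95.29414150946636
137.8762723560246 103.81875608447805
22.985020184535735 101.5396362540991
```

Emit:
{"method": "arm_command", "body": {"claw": [0,0,0,0,0,0,0], "dp": [[0,0.01,0.25],[0,0.01,0.5],[0,0.01,0.7],[0,0.01,0.85],[0,0.01,1],[0,0.01,1],[0,0.01,1]], "rot": [[0,0,0],[0,0,0],[0,0,0],[0,0,0],[0,0,0],[0,0,0],[0,0,0]]}}

```text
time_s: 4.55
tool_pos: [579.6, -176.0, 82.4]
tool_rot: [0.003, 0.612, 0.791, 0.001]
force: [-0.6, -0.1, 0.6]
gripper_width: -0.0
finger_force: 0.0
```

Emit:
{"method": "arm_command", "body": {"claw": [0,0,0,0,0,0], "dp": [[0,0,0.03],[0,0,0.06],[0,0,0.08],[0,0,0.1],[0,0,0.1],[0,0,0.1]], "rot": [[0,0,0],[0,0,0],[0,0,0],[0,0,0],[0,0,0],[0,0,0]]}}

```text
time_s: 5.15
tool_pos: [576.7, -175.3, 59.2]
tool_rot: [-0.0, 0.612, 0.79, 0.0]
force: [1.1, -0.7, 0.1]
gripper_width: 0.0
finger_force: 0.0
```

Run:
```python
from plant import status,snapshot
import cv2
s=status.read_state();print(s['tool_pos'],s['force'])
a=cv2.resize(snapshot("wrist")[150:390,200:460],None,fx=2,fy=2)
b=cv2.resize(snapshot("side")[170:290,270:390],(480,480),interpolation=cv2.INTER_CUBIC)[:, :270]
cv2.imwrite("pics/w2.png",cv2.hconcat([a,b]))
```

```text
[ 576.74775253 -175.31380272   59.20338127] [ 1.05778622 -0.74080447  0.14415073]
```

View pics/w2.png

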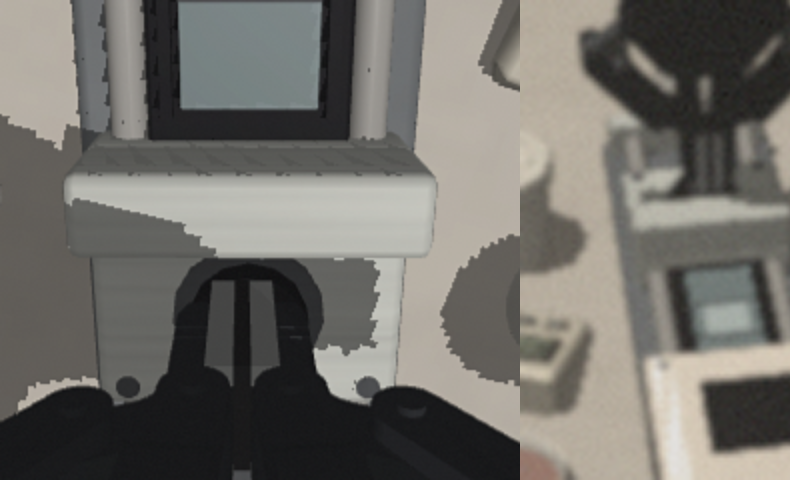

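The fingertips hang over the cap, about 1.5 mm to its left, and clear of the step. I'll correct that while lowering.

Emit:
{"method": "arm_command", "body": {"claw": [0,0,0,0,0,0], "dp": [[0,0.008,0.01],[0,0.008,0.02],[0,0.008,0.03],[0,0.008,0.04],[0,0.008,0.04],[0,0.008,0.04]], "rot": [[0,0,0],[0,0,0],[0,0,0],[0,0,0],[0,0,0],[0,0,0]]}}

```text
time_s: 5.85
tool_pos: [578.3, -174.9, 51.4]
tool_rot: [-0.0, 0.612, 0.791, 0.0]
force: [-0.6, 0.5, 1.8]
gripper_width: -0.002
finger_force: 0.9
```

Emit:
{"method": "arm_command", "body": {"claw": [0,0,0,0], "dp": [[0,0,0.005],[0,0,0.01],[0,0,0.01],[0,0,0.01]], "rot": [[0,0,0],[0,0,0],[0,0,0],[0,0,0]]}}

```text
time_s: 6.25
tool_pos: [578.3, -174.9, 49.3]
tool_rot: [-0.0, 0.612, 0.791, 0.0]
force: [-0.4, 0.8, 1.8]
gripper_width: -0.001
finger_force: 1.2
```

Emit:
{"method": "arm_command", "body": {"claw": [0,0,0,0], "dp": [[0,0,0.005],[0,0,0.01],[0,0,0.01],[0,0,0.01]], "rot": [[0,0,0],[0,0,0],[0,0,0],[0,0,0]]}}

```text
time_s: 6.65
tool_pos: [578.4, -174.9, 47.3]
tool_rot: [-0.0, 0.612, 0.791, 0.0]
force: [-1.8, 1.3, 3.7]
gripper_width: -0.003
finger_force: 1.6
```

Emit:
{"method": "arm_command", "body": {"claw": [0,0,0,0], "dp": [[0,0,0.002],[0,0,0.004],[0,0,0.004],[0,0,0.004]], "rot": [[0,0,0],[0,0,0],[0,0,0],[0,0,0]]}}

```text
time_s: 7.05
tool_pos: [578.3, -174.9, 46.5]
tool_rot: [-0.0, 0.612, 0.791, 0.0]
force: [-1.8, 0.9, 2.3]
gripper_width: -0.001
finger_force: 1.7
```

Emit:
{"method": "arm_command", "body": {"claw": [0,0,0,0,0,0,0,0,0,0], "dp": [[0.01,0,0],[0.02,0,0],[0.03,0,0],[0.04,0,0],[0.05,0,0],[0.06,0,0],[0.07,0,0],[0.08,0,0],[0.09,0,0],[0.1,0,0]], "rot": [[0,0,0],[0,0,0],[0,0,0],[0,0,0],[0,0,0],[0,0,0],[0,0,0],[0,0,0],[0,0,0],[0,0,0]]}}

```text
time_s: 8.05
tool_pos: [573.4, -155.4, 46.5]
tool_rot: [0.0, 0.612, 0.791, 0.0]
force: [-0.7, -0.9, 4.1]
gripper_width: 0.004
finger_force: 1.8
```

Run:
```python
from plant import status,snapshot
import cv2
s=status.read_state();print(s['tool_pos'],s['force'],s['finger_force'])
a=cv2.resize(snapshot("wrist")[150:390,200:460],None,fx=2,fy=2)
b=cv2.resize(snapshot("side")[170:290,270:390],(480,480),interpolation=cv2.INTER_CUBIC)[:, :270]
cv2.imwrite("pics/w3.png",cv2.hconcat([a,b]))
```

```text
[ 573.35118453 -155.35208649   46.49258895] [-0.65847683 -0.93885774  4.14565673] 1.8121161793533247
```

View pics/w3.png

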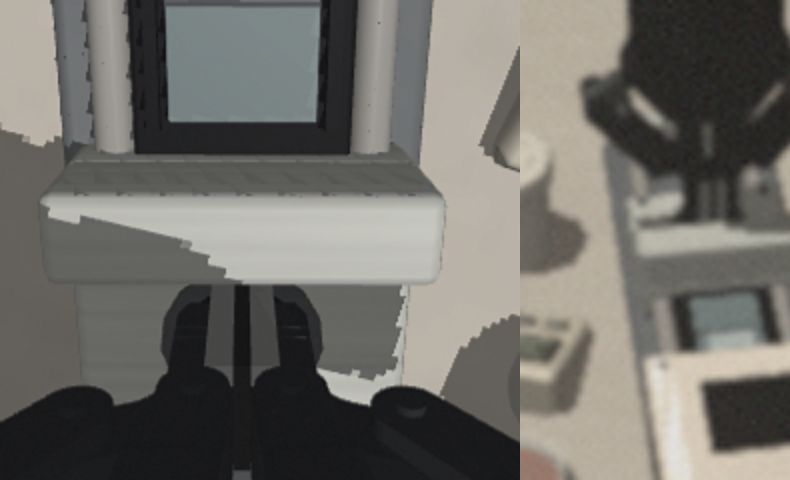

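The tray has begun to slide into the head, and the fingers are still on the cap against the step. I'll carry on.

Emit:
{"method": "arm_command", "body": {"claw": [0,0,0,0,0,0,0,0,0,0,0,0], "dp": [[0.02,0,0],[0.04,0,0],[0.06,0,0],[0.08,0,0],[0.1,0,0],[0.12,0,0],[0.14,0,0],[0.16,0,0],[0.18,0,0],[0.2,0,0],[0.22,0,0],[0.24,0,0]], "rot": [[0,0,0],[0,0,0],[0,0,0],[0,0,0],[0,0,0],[0,0,0],[0,0,0],[0,0,0],[0,0,0],[0,0,0],[0,0,0],[0,0,0]]}}

```text
time_s: 9.35
tool_pos: [561.4, -108.7, 46.5]
tool_rot: [0.0, 0.612, 0.791, 0.0]
force: [0.6, -1.4, 3.6]
gripper_width: -0.0
finger_force: 1.7
```

Emit:
{"method": "arm_command", "body": {"claw": [0,0,0,0,0,0,0,0], "dp": [[0.01,0,0],[0.02,0,0],[0.03,0,0],[0.04,0,0],[0.05,0,0],[0.06,0,0],[0.07,0,0],[0.07,0,0]], "rot": [[0,0,0],[0,0,0],[0,0,0],[0,0,0],[0,0,0],[0,0,0],[0,0,0],[0,0,0]]}}

```text
time_s: 10.15
tool_pos: [557.8, -95.1, 46.5]
tool_rot: [-0.0, 0.612, 0.791, 0.0]
force: [0.9, -0.0, 3.0]
gripper_width: -0.0
finger_force: 1.8
```

Total so far is 82 mm. I'll go on in 1 mm steps, watching for the end stop.

Emit:
{"method": "arm_command", "body": {"claw": [0,0,0,0,0,0,0,0], "dp": [[0.005,0,0],[0.01,0,0],[0.015,0,0],[0.02,0,0],[0.025,0,0],[0.03,0,0],[0.03,0,0],[0.03,0,0]], "rot": [[0,0,0],[0,0,0],[0,0,0],[0,0,0],[0,0,0],[0,0,0],[0,0,0],[0,0,0]]}}

```text
time_s: 10.95
tool_pos: [556.4, -89.5, 46.5]
tool_rot: [-0.0, 0.612, 0.79, 0.0]
force: [1.7, 0.6, 3.4]
gripper_width: 0.001
finger_force: 1.8
```

Emit:
{"method": "arm_command", "body": {"claw": [0,0,0,0,0,0], "dp": [[0.005,0,0],[0.01,0,0],[0.015,0,0],[0.02,0,0],[0.02,0,0],[0.02,0,0]], "rot": [[0,0,0],[0,0,0],[0,0,0],[0,0,0],[0,0,0],[0,0,0]]}}

```text
time_s: 11.55
tool_pos: [555.2, -85.9, 46.5]
tool_rot: [-0.0, 0.612, 0.791, -0.0]
force: [1.4, -1.1, 3.7]
gripper_width: -0.0
finger_force: 1.8
```

Emit:
{"method": "arm_command", "body": {"claw": [0,0,0,0,0,0], "dp": [[0.005,0,0],[0.01,0,0],[0.015,0,0],[0.02,0,0],[0.02,0,0],[0.02,0,0]], "rot": [[0,0,0],[0,0,0],[0,0,0],[0,0,0],[0,0,0],[0,0,0]]}}

```text
time_s: 12.15
tool_pos: [554.2, -82.5, 46.4]
tool_rot: [0.0, 0.612, 0.791, -0.0]
force: [1.1, -5.9, 3.1]
gripper_width: 0.002
finger_force: 3.3
```

Run:
```python
from plant import status,snapshot
import cv2
s=status.read_state();print(s['tool_pos'],s['force'],s['finger_force'])
a=cv2.resize(snapshot("wrist")[150:390,200:460],None,fx=2,fy=2)
b=cv2.resize(snapshot("side")[170:290,270:390],(480,480),interpolation=cv2.INTER_CUBIC)[:, :270]
cv2.imwrite("pics/w4.png",cv2.hconcat([a,b]))
```

```text
[554.18747002 -82.52360149  46.42131173] [ 1.12934107 -5.93560854  3.08407971] 3.303063274579472
```

View pics/w4.png

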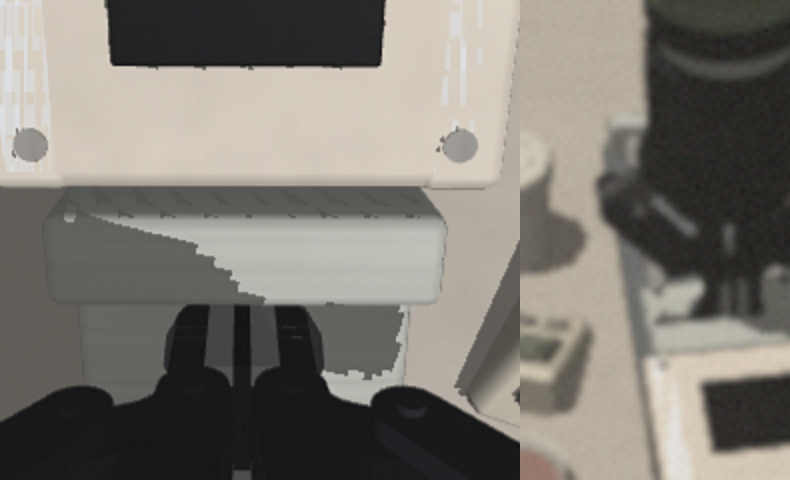

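The step is now right up to the head, and the push force has risen to 6 N. One small push will confirm the stop.

Emit:
{"method": "arm_command", "body": {"claw": [0,0,0,0,0], "dp": [[0.003,0,0],[0.006,0,0],[0.006,0,0],[0.006,0,0],[0.006,0,0]], "rot": [[0,0,0],[0,0,0],[0,0,0],[0,0,0],[0,0,0]]}}

```text
time_s: 12.75
tool_pos: [554.2, -82.5, 46.5]
tool_rot: [0.001, 0.612, 0.791, -0.001]
force: [0.5, -9.3, 3.0]
gripper_width: -0.002
finger_force: 5.4
```

The TCP did not move while the force rose to 9 N, so this is the stop. I'll lift straight up so the button locks.

Emit:
{"method": "arm_command", "body": {"claw": [0,0,0,0,0,0,0,0], "dp": [[-0.004,0,-0.01],[-0.004,0,-0.03],[-0.004,0,-0.05],[-0.004,0,-0.1],[-0.004,0,-0.25],[-0.004,0,-0.45],[-0.004,0,-0.6],[-0.004,0,-0.6]], "rot": [[0,0,0],[0,0,0],[0,0,0],[0,0,0],[0,0,0],[0,0,0],[0,0,0],[0,0,0]]}}

```text
time_s: 13.55
tool_pos: [555.8, -81.1, 170.2]
tool_rot: [0.002, 0.612, 0.79, 0.002]
force: [0.2, -0.2, -0.3]
gripper_width: 0.002
finger_force: 0.0
```

Emit:
{"method": "arm_command", "body": {"claw": [0,0,0,0,0,0,0], "dp": [[-0.2,0,-0.1],[-0.4,0,-0.2],[-0.6,0,-0.2],[-0.8,0,-0.2],[-0.8,0,-0.2],[-0.8,0,-0.2],[-0.8,0,-0.2]], "rot": [[0,0,0],[0,0,0],[0,0,0],[0,0,0],[0,0,0],[0,0,0],[0,0,0]]}}

```text
time_s: 14.25
tool_pos: [593.4, -235.0, 205.2]
tool_rot: [-0.002, 0.612, 0.791, 0.0]
force: [0.6, 0.2, 0.6]
gripper_width: -0.0
finger_force: 0.0
```

Run:
```python
from plant import status,snapshot
import cv2
s=status.read_state();print(s['time_s'],s['tool_pos'],s['force'],s['finger_force'])
cv2.imwrite("pics/w5.png",snapshot("wrist"))
```

```text
14.25 [ 593.37877827 -235.04287787  205.19395318] [0.61212165 0.15979035 0.58761337] 0.0
```

View pics/w5.png

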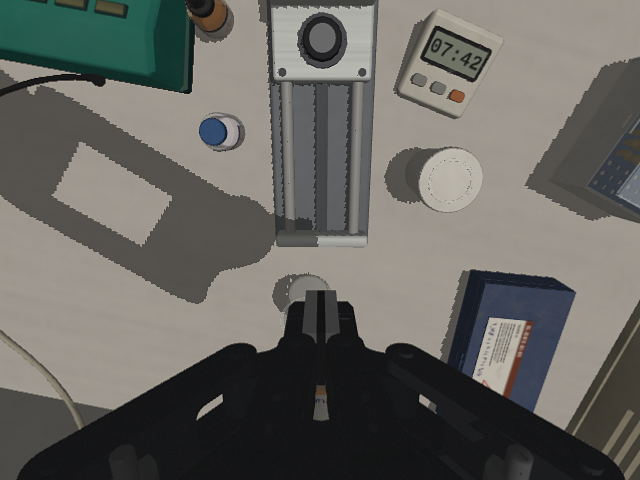

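The wrist view shows the carriage up at the head, the cap at (322, 38), the rear bar's edge at row 246, and the bystanders standing where they were. The cap should be 175 mm from the base's rear end, so I'll check that.

Run:
```python
from h import *
b=onz('wrist',(322,38),44)
for z in(12,25,40):print(z,np.linalg.norm((b-onz('wrist',(322,246.5),z))[:2]))
print(b)
```

```text
12 177.09262306403502
25 172.7080660028413
40 167.64896741845942
[559.43015485 -94.96596685  44.        ]
```

```bash
python3 -c "
from plant import manip
print(manip.finish_job())"
```

```text
the job is handed in; nothing more can be done
None
```

The carriage was pushed with the button held down until it hit a firm stop after about 90 mm (9 N), then the button was released, the arm moved clear and the job handed in at about 14 s; no verdict came back.

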